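# Show the face of the batch stamp

## Task

Turn the red clamp knob of the stamp dock anticlockwise until its two jaws stand well clear of the stamp, draw the batch stamp up out of the dock, and tip it over by about half a right angle (45 degrees), to whichever side suits you, so that its rubber face comes into view to be checked for dirt. Keep hold of the stamp and finish holding it still like that, well above the worktop and everything on it; leave the ink pad, the jar and the marker where they are.

Things in the scene. Friction and masses are not known exactly. Their poses are not given: they have to be found in the camera images.
- dock: fixed stamp dock: aluminium plate 90 x 250 x 10 mm on the worktop, long side along its y (-75 to +175 mm). Origin: underside, straight below the middle of the stamp's pocket; z up. Pocket: floor 10 mm above the worktop, 29 x 59 mm inside, grey walls 13 mm high. A blue gear housing 74 x 60 mm, top 50 mm above the worktop, carries the red knob at y = +125 mm
- jaw_tip (a point): tongue tip of the steel jaw at the knob's end of the pocket, 49 mm above the worktop (top of the jaw); it lies 20 mm from the pocket's middle when clamped, 32 mm when open. The other jaw mirrors it. The jaws are 20 mm wide, reach out to 46 mm (58 open) and clamped lap 8 mm over either end of the stamp's red base, so that it cannot be lifted
- clamp_knob (a joint): clamp knob turning about a vertical axis: 0 = clamped, 1.4 rad = stop, fully open; grows anticlockwise seen from above. Its jaws move apart with it (8.6 mm each per rad) and come clear of its red base at about 0.95 rad; open it further than that, to 1.1 rad or more. Light friction (0.06 N m), no spring: it stays where left
- knob_grip (a point): point on the knob's axis at a good height to grip it, 80 mm above the worktop and 125 mm from the dock's origin along the dock's +y. The grip is a red upright wing 50 mm long, 12 mm thick, 32 mm high (62 to 94 mm above the worktop); this frame's z is up, its x lies along the wing, its y across it, and it turns with the knob
- stamp: batch stamp, 88 mm tall, 0.07 kg: red base 26 x 56 mm (x, y), 31 mm high, with the black rubber face under it, and above it a round turned wooden handle at most 30 mm thick. Origin: middle of the rubber face (underside); its z points up through the handle, so the face looks along -z. At the start it stands in the dock's pocket, 10 mm above the worktop, long side along the dock's y
- stamp_handle (a point): point on the stamp's axis in its wooden handle, 68 mm above its rubber face: the place to grip it; same axes as the stamp
- ink_pad: black ink pad with a red field, 70 x 101 x 18 mm, lying beside the dock; bystander, origin at its underside
- jar: closed jar with a dark lid and a red-white label, 86 mm thick, 93 mm high, standing beside the knob's end of the dock; bystander, origin at its underside
- marker: white marker with a red cap, 125 mm long, 16 mm thick, lying between the dock and the robot; bystander, origin at its underside
Things that resemble listed ones, but are neither listed nor needed, are in the scene too. What is meant by the stamp is not blue, green or purple, and is the larger of those in its own colour.

How it is judged:
By the outcome, as a careful person would: the job done as asked, in the order asked, and still so for the second after the job is handed in, while the arm keeps its last pose, push and grip.
It also fails if it takes over 51 s, if anything falls off the work surface, if the arm or the gripper's body presses on something with over 40 N, if the wrist force passes 120 N, or if a joint passes its speed limit or range.

## Robot

A 7-joint arm with a two-finger parallel gripper is mounted at the origin on a cart in front of the work surface, level with it; the furniture and walls round the work are solid. World frame = base frame: x ahead of the robot, y to its left, z up, the work surface at z = 0. Lengths are in m, angles in rad, forces in N, time in s.
With the tool pointing down it reaches from about 0.35 to 0.9 m from the base axis. Payload 8.1 kg.
Tool frame: the origin (TCP) lies midway between the tips of the shut fingers; the grasp point (between the pads) lies arm.grasp_offset behind it (arm.grasp_offset is the distance from the TCP to the grasp point, in m); z points along the fingers, y is the line along which they close (so a half turn about z gives the same grasp; the last joint's range is limited). The gripper opens to 92 mm and grips with 3 to 60 N. Pads are 19 mm wide; open, the fingers measure 130 mm over their backs; the gripper's body (75 mm by 190 mm) begins 47 mm behind the grasp point.
Start: joints at [1.022, 0.434, 0.025, 1.573, -0.012, 1.134, -0.075], TCP at [0.269, -0.564, 0.227] pointing down, gripper open.
Joint ranges: [-2.62, 2.62], [-0.44, 2.09], [-1.27, 1.32], [0.08, 2.57], [-1.32, 4.46], [0.12, 2], [-2.74, 2.74]. Speed limits (rad/s): [2.22, 2.22, 3.01, 3.01, 3.14, 3.14, 3.14].

## Interface

Orientations are given as a rotation vector (axis times angle).
In Python, from cell import observe, imaging, arm gives the robot as it stands.
- The arm moves only by the tool apply_moves, never from a script. Its argument "commands" is a list of rows, each a list of 5 numbers: the opening in per cent of the stroke, from 0 (shut) to 100 (fully open), then the shift along the world's x, y, z in units of 0.06 m (1.0 is 0.06 m), then the turn about the world's z in units of 0.5 rad (1.0 is 0.5 rad). A call has 1 to 12 rows; each row shifts and turns the commanded pose from where the row before left it; what a row does not reach is not made up. A row lasts 1/8 s, in which the tool goes at most 62.5 mm and 10.7 degrees, less where a joint would pass 70% of its speed; a pose out of reach is approached as far as the arm can. A call with a number of a shift or a turn outside -1 to 1 is refused whole. A call with a gripper value outside its range is refused whole. The fingers move at their own pace and stop on an object; "newtons" is the grip in N (left out, the last holds). Time passes only in rows, so rows that do not move let the fingers close. It gives the time, the measured TCP pose, the force, the opening and the grip force at its end, in the units of the state.
- observe(): the state, without advancing time (a new reading comes with each control period).
- imaging.get_image(name): name is "scene" or "top" or "wrist"; returns (picture, depth): 420x560x3 uint8, red, green, blue; 420x560 float32, m along the optical axis (not along the pixel's ray), 0 where there is no reading.
- imaging.camera_params(name): a dict with "camera_matrix" (3x3 intrinsics, pixels), "dist" ([k1, k2, p1, p2, k3] as OpenCV has them; the pictures are not rectified), "origin" and "rotation" of the camera in the world; the wrist camera has in their place "tool_from_camera" (4x4, takes a point from camera to tool coordinates, whose origin is the TCP and whose axes are the flange's). Camera axes: x right, y up, looking along -z (the intrinsics and any distortion apply to the point x, -y, -z); pixel columns grow to the right and rows downward; lengths in m; the calibration is good to about 2 mm. A picture is of the moment at which its call begins: read the wrist's pose just before it. camera_params takes no time and is no camera call.
- arm.sign_off(): hands the job in; it is judged then, once.
The state is a dict: "clock": time; "joints": joint angles; "dq": joint speeds; "joint_efforts": joint torques, N m; "position": TCP position; "ee_rot": TCP orientation; "force": force on the tool from outside, world axes, zero at the start; "ft_torque": the same for the moment, N m; "width": opening from 0.0 (shut) to 1.0 (fully open); "gripper_force": force on a finger pad.
Only numpy, scipy, OpenCV 4.12 (cv2) and the standard library are available. Lean on these libraries where they do the work, as an engineer would, in place of code of your own. Each camera call takes 0.05 s, during which the arm holds its last target. There are 200 camera calls.

## Working session

There is one attempt and no reset: what is moved stays moved. The work goes in short steps, Python scripts to look and compute and a tool call to move; the robot and the scene stay as the last step left them, time stands still between calls to the robot, and variables do not carry over. Pictures are saved under pics/ and viewed, at most 10 in all, crops included, and the job is handed in when it is done.

Besides the shell and the picture viewer there is one more tool, called after "Emit:" as name(argument=value, ...), one argument or row to a line, values as JSON. apply_moves: Moves the arm, as the interface text tells. Its arguments: {"type":"object","properties":{"commands":{"type":"array"},"newtons":{"type":"number"}},"required":["commands"]}

```bash
mkdir -p pics; cat > h.py <<'E'
from cell import observe, imaging, arm
import numpy as np, cv2
from scipy.spatial.transform import Rotation as R
def snap(n,f):
    s=observe(); p,d=imaging.get_image(n); np.savez('pics/'+f,p=p,d=d,pos=s['position'],rot=s['ee_rot'])
    cv2.imwrite(f'pics/{f}.png',p[:,:,::-1]); return s,p,d
def world(n,u,v,f=None,z=None):
    """pixel -> world, by depth of file f, or on plane z"""
    c=imaging.camera_params(n); D=np.load(f'pics/{f}.npz')
    if n=='wrist':
        T=np.eye(4);T[:3,:3]=R.from_rotvec(D['rot']).as_matrix();T[:3,3]=D['pos'];T=T@np.array(c['tool_from_camera'])
        o,Rm=T[:3,3],T[:3,:3]
    else: o,Rm=np.array(c['origin']),np.array(c['rotation'])
    q=cv2.undistortPoints(np.array([[[u,v]]],float),np.array(c['camera_matrix']),np.array(c['dist'])).ravel()
    ray=Rm@np.array([q[0],-q[1],-1])
    if z is not None: return o+ray*(z-o[2])/ray[2]
    d=np.median(D['d'][int(v)-1:int(v)+2,int(u)-1:int(u)+2]); return o+ray*d
E
python3 - <<'E'
from h import *
s,p,d=snap('scene','s0'); s,p2,d=snap('top','t0'); print(s, arm.grasp_offset)
for n in('scene','top'): c=imaging.camera_params(n); print(n,c['origin'],np.round(c['rotation'],2).tolist())
E
```

```text
{'clock': 0.05, 'joints': array([ 1.02239737,  0.43519232,  0.02496579,  1.57404771, -0.01159641,
        1.13401728, -0.07510031]), 'dq': array([-1.68890717e-05, -4.57115644e-04, -1.03266209e-03, -2.67148814e-03,
       -4.49225280e-04, -4.97042997e-04,  2.00985857e-04]), 'joint_efforts': array([ 3.53536256e-03, -6.69776845e+01,  9.89127383e-01, -3.15493333e+01,
       -6.07372681e-02,  3.73756955e-02,  7.38930248e-05]), 'position': array([ 0.26922744, -0.56349567,  0.22598305]), 'ee_rot': array([-3.06248304e+00, -6.94061283e-01,  7.36572654e-04]), 'force': array([ 0.46202451, -0.55372146,  0.37148359]), 'ft_torque': array([-0.01488997,  0.00581775,  0.00710741]), 'gripper_force': 0.0, 'width': 1.0024491241707392} 0.0188
scene [ 0.0183683  -0.45291741  0.5847396 ] [0.88, -0.39, -0.76]
top [0.4663239  0.01809799 1.17104236] [0.07, -0.07, -1.57]
```

View pics/s0.png

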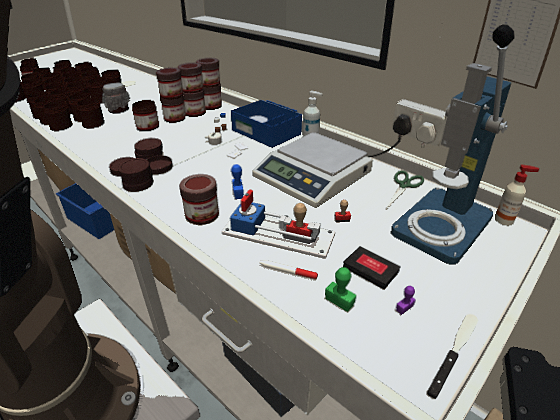

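View pics/t0.png

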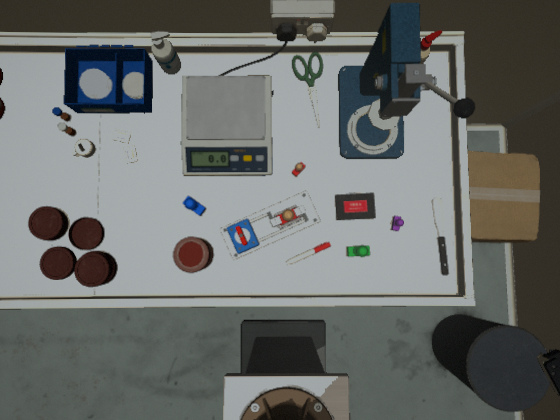

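```bash
sed -i "s/np.array(c\['rotation'\])/R.from_rotvec(c['rotation']).as_matrix()/" h.py
python3 - <<'E'
from h import *
D=np.load('pics/t0.npz'); c=D['p'][180:275,165:345,::-1]; cv2.imwrite('pics/t0c.png',cv2.resize(c,None,fx=4.4,fy=4.4,interpolation=cv2.INTER_CUBIC))
for u,v in [(288,214),(240,237),(240,238),(193,254),(300,220),(230,250),(320,218),(150,200)]: print(u,v,world('top',u,v,'t0').round(4))
E
```

```text
288 214 [ 0.5548 -0.0051  0.0999]
240 237 [0.4999 0.1115 0.0929]
240 238 [0.4976 0.1116 0.0914]
193 254 [0.4596 0.225  0.0912]
300 220 [ 0.5452 -0.0377  0.0254]
230 250 [0.4689 0.1445 0.0103]
320 218 [ 0.5519 -0.0917  0.0008]
150 200 [0.6019 0.3576 0.0008]
```

View pics/t0c.png

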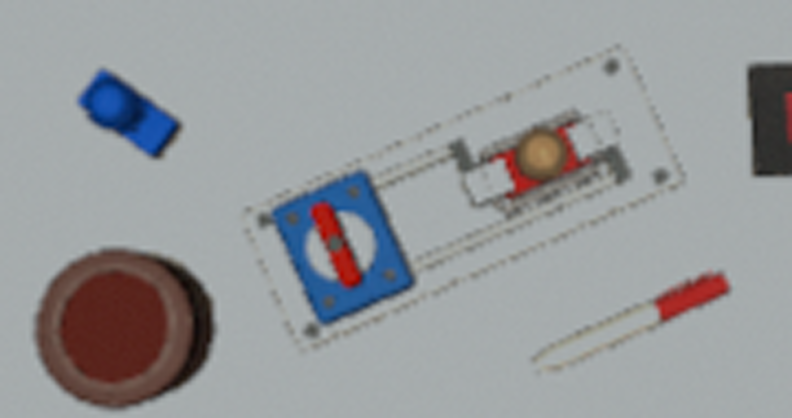

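```bash
python3 - <<'E'
from h import *
f=lambda u,v,z: world('top',165+u/4.4,180+v/4.4,'t0',z)
k=f(336,244,.094); h=f(543,152,.098); a=f(320,205,.094); b=f(353,285,.094)
print('knob',k.round(4),'handle',h.round(4),'dist',np.linalg.norm((k-h)[:2]).round(4),'dockyaw',np.arctan2(*(k-h)[[1,0]]).round(3),'wing',np.arctan2(*(a-b)[[1,0]]).round(3),np.linalg.norm(a-b).round(4))
hc=[f(u,v,.05) for u,v in[(275,210),(363,172),(412,285),(320,325)]]; print('housing',np.mean(hc,0).round(4),[np.linalg.norm(hc[i]-hc[i-1]).round(3) for i in range(4)],np.arctan2(*(hc[0]-hc[1])[[1,0]]),np.arctan2(*(hc[3]-hc[2])[[1,0]]))
print('plate', [f(u,v,.01).round(3) for u,v in[(245,210),(622,45),(683,185),(308,350)]])
print('jar',f(115,325,.093).round(3),'marker',f(535,360,.01).round(3))
E
```

```text
knob [0.5036 0.1081 0.094 ] handle [ 0.5536 -0.0062  0.098 ] dist 0.1247 dockyaw 1.983 wing 0.393 0.0477
housing [0.503  0.1081 0.05  ] [np.float64(0.071), np.float64(0.055), np.float64(0.071), np.float64(0.057)] 1.9754557244731352 1.9753228789394839
plate [array([0.527, 0.169, 0.01 ]), array([ 0.625, -0.056,  0.01 ]), array([ 0.541, -0.091,  0.01 ]), array([0.444, 0.131, 0.01 ])]
jar [0.46  0.229 0.093] marker [ 0.438 -0.003  0.01 ]
```

Emit:
apply_moves(
  commands=[
    [60,0.4,1,0,0],
    [60,0.4,1,0,0],
    [60,0.4,1,0,0],
    [60,0.4,1,0,0],
    [60,0.4,1,0,0],
    [60,0.4,1,0,0],
    [60,0.4,1,0,0],
    [60,0.4,1,0,0],
    [60,0.3,1,0,0],
    [60,0.2,1,0,0],
    [60,0,0.8,0,0],
    [60,0,0,0,0],
  ],
)

```text
clock: 1.6
position: [0.4845, 0.0726, 0.2266]
ee_rot: [-3.06, -0.705, 0.0]
force: [0.1, -0.3, 0.1]
width: 0.602
gripper_force: 0.0
```

```bash
python3 - <<'E'
from h import *
s,p,d=snap('wrist','w0'); print(s['position'])
c=imaging.camera_params('wrist'); print(np.round(c['tool_from_camera'],3))
E
```

```text
[0.48453746 0.072621   0.22658117]
[[-0.001  0.962  0.272  0.072]
 [ 1.     0.001 -0.001  0.001]
 [-0.002  0.272 -0.962 -0.157]
 [ 0.     0.     0.     1.   ]]
```

View pics/w0.png

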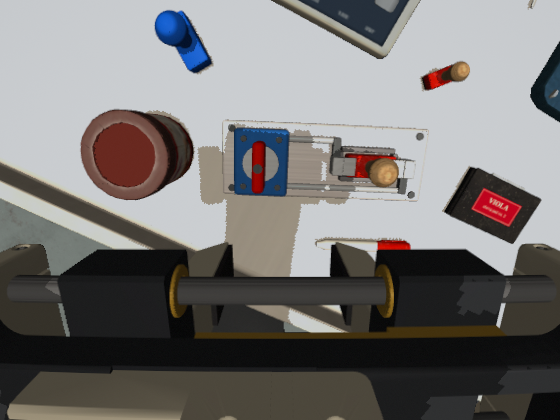

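```bash
python3 - <<'E'
from h import *
for u,v,z in[(258,168,.094),(259,142,.094),(257,193,.094),(384,172,.098)]: print(world('wrist',u,v,'w0',z).round(4),world('wrist',u,v,'w0').round(4))
E
```

```text
[0.5055 0.1063 0.094 ] [0.5055 0.1063 0.094 ]
[0.5279 0.1157 0.094 ] [0.5276 0.1158 0.0898]
[0.483 0.097 0.094] [0.4823 0.097  0.0913]
[ 0.5549 -0.0025  0.098 ] [ 0.555  -0.0032  0.096 ]
```

Emit:
apply_moves(
  commands=[
    [50,0.34,0.57,0,-0.12],
    [50,0,0,-0.8,0],
    [50,0,0,-0.8,0],
    [50,0,0,-0.7,0],
    [50,0,0,-0.38,0],
    [50,0,0,0,0],
    [0,0,0,0,0],
    [0,0,0,0,0],
    [0,0,0,0,0],
    [0,0,0,0,0],
  ],
  newtons=12,
)

```text
clock: 2.9
position: [0.5041, 0.1079, 0.067]
ee_rot: [-3.076, -0.608, -0.001]
force: [-6.1, 11.1, 5.6]
width: 0.133
gripper_force: 12.0
```

Emit:
apply_moves(
  commands=[
    [0,-0.01,0.02,0,0.3],
    [0,0,0,0,0.3],
    [0,0,0,0,0.3],
    [0,0,0,0,0.3],
    [0,0,0,0,0],
  ],
)

```text
clock: 3.52
position: [0.5045, 0.1075, 0.067]
ee_rot: [-2.761, -1.492, -0.005]
force: [-4.8, 12.0, 4.6]
width: 0.13
gripper_force: 12.0
```

```bash
python3 -c "
from h import *
s=observe();print(s['joints'].round(3),s['force'],s['ft_torque'])"
```

```text
[ 0.046  0.507 -0.478  1.982  0.336  0.727 -1.214] [-4.77607579 12.04526592  4.62906915] [2.39170793 1.15311606 0.1054546 ]
```

Emit:
apply_moves(
  commands=[
    [0,0,0,0,0.3],
    [0,0,0,0,0.3],
    [0,0,0,0,0.3],
    [0,0,0,0,0.3],
    [0,0,0,0,0.24],
    [0,0,0,0,0],
  ],
)

```text
clock: 4.28
position: [0.505, 0.1073, 0.067]
ee_rot: [-2.06, -2.369, -0.007]
force: [-3.0, 10.8, 1.5]
width: 0.13
gripper_force: 12.0
```

Emit:
apply_moves(
  commands=[
    [45,0,0,0,0],
    [45,0,0,0,0],
    [45,0,0,0,0],
    [45,0,0,0.7,0],
    [45,0,0,0.8,0],
    [45,0,0,0.7,0],
    [60,0,-0.4,0,0.27],
    [60,0,-0.4,0,0.27],
    [60,0,0,0,0],
    [60,0,0,0,0],
  ],
)

```text
clock: 5.52
position: [0.5048, 0.056, 0.198]
ee_rot: [-1.732, -2.621, -0.001]
force: [0.0, 0.2, -0.2]
width: 0.599
gripper_force: 0.0
```

```bash
python3 - <<'E'
from h import *
s,p,d=snap('wrist','w1'); print(s['position'],s['ee_rot'],s['joints'].round(2)); s,p,d=snap('top','t1')
c=p[180:275,165:345,::-1]; a=cv2.resize(c,None,fx=3,fy=3,interpolation=cv2.INTER_CUBIC); w=np.load('pics/w1.npz')['p'][:,:,::-1]
o=np.zeros((420+a.shape[0]*0,560,3),np.uint8); o[:]=w; cv2.imwrite('pics/w1.png',o); cv2.imwrite('pics/t1c.png',a)
E
```

```text
[0.50484374 0.05600301 0.19798687] [-1.73195374e+00 -2.62082904e+00 -5.95964996e-04] [ 0.41  0.39 -0.82  1.84  0.33  1.05 -0.14]
```

View pics/w1.png

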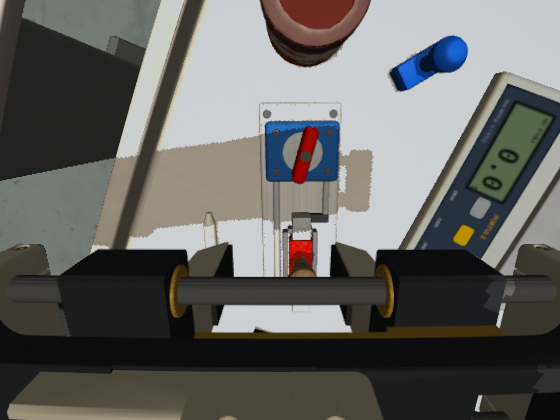

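Emit:
apply_moves(
  commands=[
    [60,0.4,-0.5,0,0],
    [60,0.43,-0.53,0,0],
    [60,0,0,-0.8,0],
    [60,0,0,-0.8,0],
    [60,0,0,-0.71,0],
    [60,0,0,0,0],
    [60,0,0,0,0],
  ],
)

```text
clock: 6.5
position: [0.5557, -0.0053, 0.0608]
ee_rot: [1.728, 2.622, 0.002]
force: [0.0, 0.8, 0.5]
width: 0.602
gripper_force: 0.0
```

```bash
python3 - <<'E'
from h import *
s,p,d=snap('scene','s1'); print(s['position'],s['force'])
cv2.imwrite('pics/s1c.png',cv2.resize(p[150:270,200:360,::-1],None,fx=4.5,fy=4.5,interpolation=cv2.INTER_CUBIC))
E
```

```text
[ 0.55567603 -0.00525403  0.06080418] [0.01241442 0.76107727 0.49025844]
```

View pics/s1c.png

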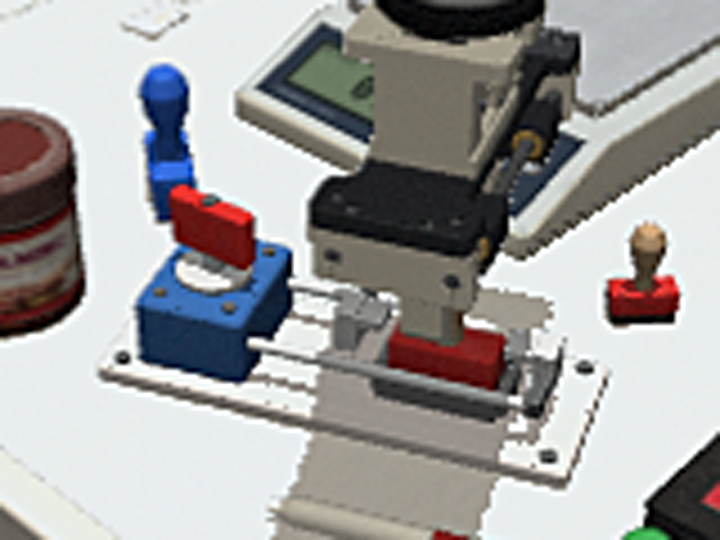

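Emit:
apply_moves(
  commands=[
    [0,0,0,0,0],
    [0,0,0,0,0],
    [0,0,0,0,0],
    [0,0,0,0,0],
    [0,0,0,0.2,0],
    [0,0,0,0.3,0],
    [0,0,0,0.5,0],
    [0,0,0,0.6,0],
    [0,0,0,0,0],
  ],
  newtons=20,
)

```text
clock: 7.68
position: [0.5566, -0.0056, 0.1591]
ee_rot: [1.727, 2.619, 0.005]
force: [0.2, -0.4, -1.0]
width: 0.296
gripper_force: 20.0
```

Emit:
apply_moves(
  commands=[
    [0,-0.24,0.146,0.1,-0.35],
    [0,-0.24,0.146,0.1,-0.35],
    [0,-0.24,0.146,0,-0.35],
    [0,-0.24,0.146,0,-0.35],
    [0,-0.24,0.146,0,-0.35],
    [0,-0.24,0.146,0,-0.35],
    [0,-0.24,0.146,0,-0.35],
    [0,-0.24,0.146,0,-0.35],
    [0,-0.24,0.146,0,-0.34],
    [0,0,0,0,0],
    [0,0,0,0,0],
  ],
)

```text
clock: 9.05
position: [0.4256, 0.0723, 0.1675]
ee_rot: [3.076, 0.639, 0.001]
force: [0.2, -0.1, -1.2]
width: 0.298
gripper_force: 20.0
```

```bash
python3 - <<'E'
from h import *
s,p,d=snap('scene','s2'); print(s['position'],s['ee_rot'],s['joints'].round(2))
cv2.imwrite('pics/s2c.png',cv2.resize(p[130:270,160:340,::-1],None,fx=4,fy=4,interpolation=cv2.INTER_CUBIC))
E
```

```text
[0.42563763 0.07231536 0.16747294] [3.07572553e+00 6.38682894e-01 6.79228505e-04] [ 0.14  0.24 -0.5   2.07  0.15  0.87 -1.61]
```

View pics/s2c.png

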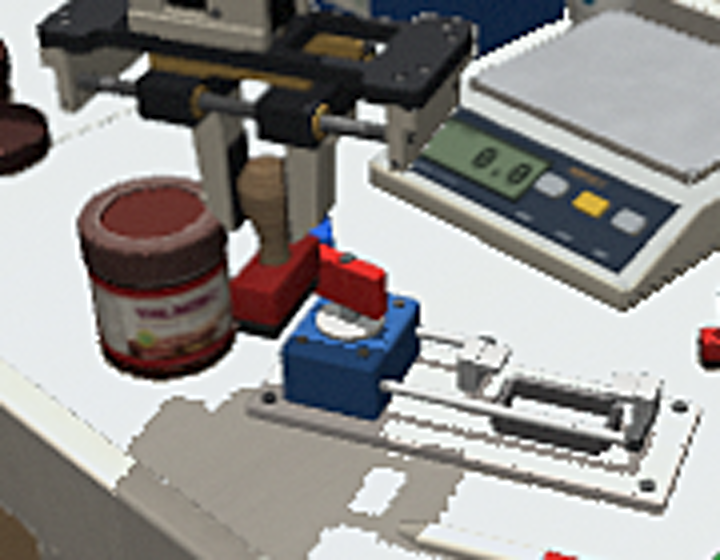

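Emit:
apply_moves(
  commands=[
    [0,0,0,-0.7,0],
    [0,0,0,-0.76,0],
    [0,0,0,0,0],
  ],
)

```text
clock: 9.48
position: [0.4232, 0.0717, 0.0776]
ee_rot: [-3.076, -0.635, 0.01]
force: [-0.9, -0.5, -0.6]
width: 0.296
gripper_force: 20.0
```

Emit:
apply_moves(
  commands=[
    [0,0,0,0,0],
    [0,0.15,0.066,0,0],
    [0,0.15,0.066,0,0],
    [0,0.076,0.033,0,0],
    [0,0.076,0.033,0,0],
    [0,0.076,0.033,0,0],
    [0,0.076,0.033,0,0],
    [0,0,0,0,0],
  ],
  newtons=6,
)

```text
clock: 10.48
position: [0.4616, 0.0886, 0.0797]
ee_rot: [-3.077, -0.633, -0.0]
force: [-0.3, -0.7, -0.5]
width: 0.306
gripper_force: 6.0
```

```bash
python3 - <<'E'
from h import *
s,p,d=snap('scene','s3'); print(s['position'],s['ee_rot'],s['force'],s['width'])
cv2.imwrite('pics/s3c.png',cv2.resize(p[150:270,180:340,::-1],None,fx=4,fy=4,interpolation=cv2.INTER_CUBIC))
E
```

```text
[0.46164605 0.08861824 0.07968432] [-3.07705777e+00 -6.33147665e-01 -1.41589924e-04] [-0.30809625 -0.73490387 -0.50881325] 0.3058975351699393
```

View pics/s3c.png

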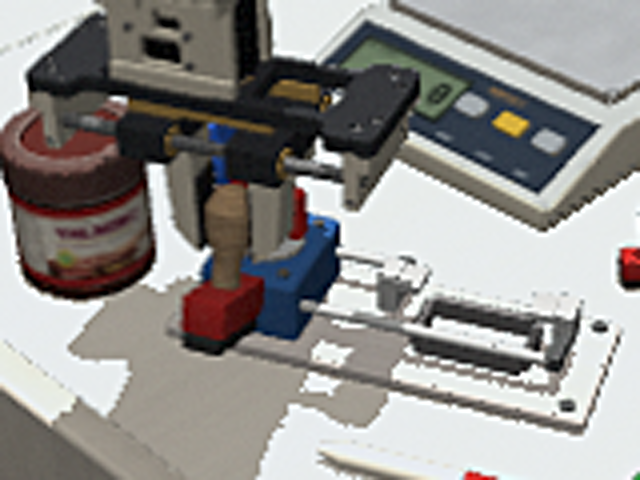

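Emit:
apply_moves(
  commands=[
    [0,0.076,0.033,0,0],
    [0,0.076,0.033,0,0],
    [0,0.076,0.033,0,0],
    [0,0.076,0.033,0,0],
    [0,0,0,0,0],
    [0,0,0,0,0],
  ],
)

```text
clock: 11.28
position: [0.4795, 0.0964, 0.0797]
ee_rot: [3.077, 0.633, -0.0]
force: [-0.1, -0.4, -0.8]
width: 0.305
gripper_force: 6.0
```

Emit:
apply_moves(
  commands=[
    [0,0,0,0,0],
    [0,0,0,0,0],
    [0,0,0,0,0],
    [0,-0.1,-0.04,0.2,0],
    [0,-0.1,-0.04,0.3,0],
    [0,0,0,0.4,0],
    [0,0,0,0.5,0],
    [0,0,0,0.5,0],
    [0,0,0,0.5,0],
    [0,0,0,0.5,0],
    [0,0,0,0.4,0],
    [0,0,0,0,0],
  ],
  newtons=40,
)

```text
clock: 12.78
position: [0.4682, 0.092, 0.2805]
ee_rot: [3.077, 0.633, 0.008]
force: [-0.1, -0.1, -0.9]
width: 0.294
gripper_force: 40.0
```

```bash
python3 - <<'E'
from h import *
s,p,d=snap('scene','s4'); print(s['position'],s['ee_rot'],s['force'],s['width'],s['clock'])
cv2.imwrite('pics/s4c.png',cv2.resize(p[70:270,130:340,::-1],None,fx=3,fy=3,interpolation=cv2.INTER_CUBIC))
E
```

```text
[0.468222   0.09197658 0.28046265] [3.07688329 0.63292532 0.00756625] [-0.11037157 -0.06465375 -0.87087577] 0.29406638956366077 12.775
```

View pics/s4c.png

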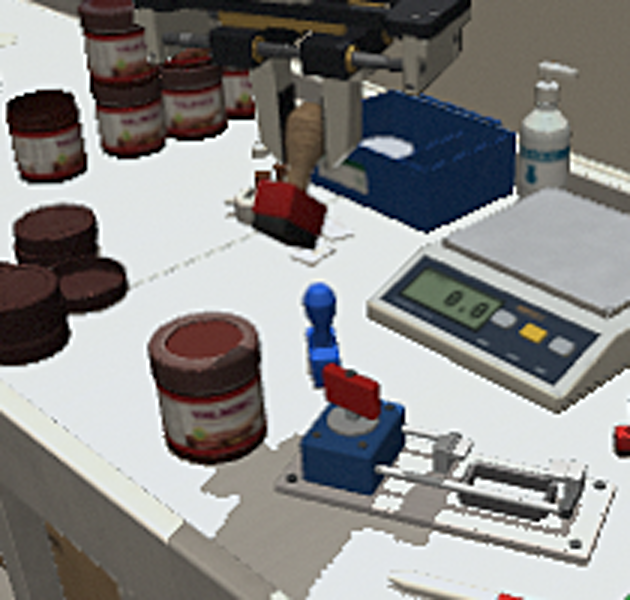

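```bash
python3 - <<'E'
from h import *
D=np.load('pics/s4.npz'); s=observe(); tcp=s['position']; d=D['d'];p=D['p'].astype(int)
P=[];C=[]
for v in range(95,160):
  for u in range(205,250):
    w=world('scene',u,v,'s4') if d[v,u]>0 else None
    if w is not None and np.linalg.norm(w-tcp)<.09 and w[2]<tcp[2]-.004: P.append(w);C.append(p[v,u])
P=np.array(P);C=np.array(C); g=tcp+[0,0,.0188]
ex=np.array([np.cos(.41),np.sin(.41)]); ey=np.array([-ex[1],ex[0]])
X=np.c_[(P-g)[:,:2]@ex,(P-g)[:,2]]*1000; Y=(P-g)[:,:2]@ey*1000
red=(C[:,0]>2*C[:,1])&(C[:,0]>60); blk=(C.max(1)<70)&~red
print(len(P),red.sum(),blk.sum(), P[:,2].min())
for m,n in((red,'red'),(red|blk,'red+blk')): print(n,cv2.minAreaRect(X[m].astype(np.float32)),Y[m].min(),Y[m].max())
for m in(red,blk):
  Q=P[m]; # planes by ransac
  best=None; r=np.random.default_rng(0)
  for _ in range(300):
    a,b,c=Q[r.choice(len(Q),3,False)]; n=np.cross(b-a,c-a); n/=np.linalg.norm(n)+1e-12; k=abs((Q-a)@n)<.0015
    if best is None or k.sum()>best.sum(): best=k
  n=np.linalg.svd(Q[best]-Q[best].mean(0))[2][2]; print(best.sum(),'normal ex,ey,z',n[:2]@ex,n[:2]@ey,n[2])
E
```

```text
293 81 197 0.23357037802926678
red ((-34.890464782714844, -33.42224884033203), (16.88967514038086, 51.80632781982422), 65.32427978515625) -14.441100692861328 12.081707452972529
red+blk ((-36.29111862182617, -37.6771125793457), (31.393131256103516, 52.749000549316406), 51.46672058105469) -14.441100692861328 12.081707452972529
42 normal ex,ey,z -0.07623217602718686 -0.9800332462472311 -0.18363956977806903
120 normal ex,ey,z -0.07249829541539556 -0.9912255492989621 -0.11052559693949855
```

Emit:
apply_moves(
  commands=[
    [0,0,0,0.2,0],
    [0,0,0,0.3,0],
    [0,0,0,0.3,0],
    [0,0,0,0.2,0],
    [0,0,0,0,0],
    [0,0,0,0,0],
    [0,0,0,0,0],
    [0,0,0,0,0],
  ],
)

```text
clock: 13.82
position: [0.4674, 0.0915, 0.3373]
ee_rot: [3.077, 0.633, -0.001]
force: [0.5, 0.3, -1.4]
width: 0.289
gripper_force: 40.0
```

```bash
python3 - <<'E'
from h import *
s,p,d=snap('scene','s5'); print(s['position'],s['force'],abs(s['dq']).max(),s['clock'])
cv2.imwrite('pics/s5c.png',cv2.resize(p[60:200,150:310,::-1],None,fx=4,fy=4,interpolation=cv2.INTER_CUBIC))
E
```

```text
[0.46740154 0.09148843 0.33733189] [ 0.5211098   0.33843074 -1.36575299] 0.004266891445818384 13.825
```

View pics/s5c.png

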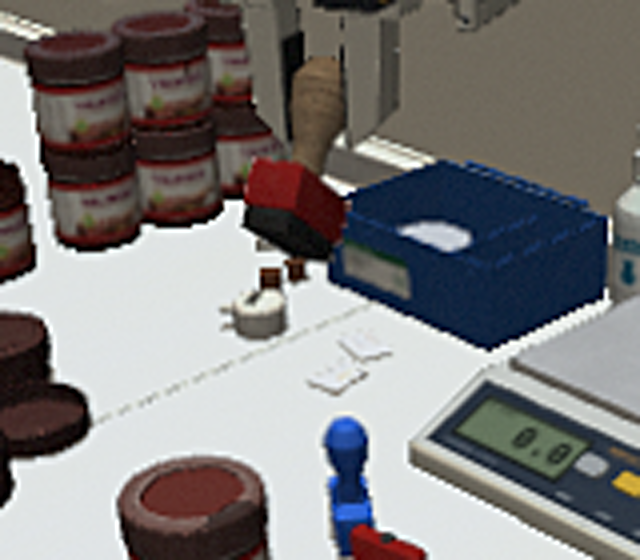

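Emit:
apply_moves(
  commands=[
    [0,0,0,0,0],
    [0,0,0,0,0],
    [0,0,0,0,0],
    [0,0,0,0,0],
    [0,0,0,0,0],
    [0,0,0,0,0],
    [0,0,0,0,0],
    [0,0,0,0,0],
  ],
)

```text
clock: 14.88
position: [0.4676, 0.0916, 0.3378]
ee_rot: [3.077, 0.633, 0.0]
force: [-0.2, -0.5, -0.4]
width: 0.291
gripper_force: 40.0
```

```bash
cat > t.py <<'E'
from h import *
snap('scene','s6'); ex=np.array([np.cos(.41),np.sin(.41)])
for f in('s4','s5','s6'):
  D=np.load(f'pics/{f}.npz'); tcp=D['pos']; d=D['d'];p=D['p'].astype(int); g=tcp+[0,0,.0188]; X=[]
  for v in range(75,160):
    for u in range(195,255):
      if d[v,u]<=0: continue
      w=world('scene',u,v,f); c=p[v,u]
      if np.linalg.norm(w-g)<.09 and w[2]<tcp[2]-.004 and (c[0]>2*c[1] and c[0]>60 or c.max()<70): X.append([(w-g)[:2]@ex*1000,(w-g)[2]*1000])
  X=np.array(X,np.float32); r=cv2.minAreaRect(X); print(f,len(X),np.round(r[0],1),np.round(r[1],1),round(r[2],1),np.degrees(np.arctan2(-r[0][0],-r[0][1])),tcp[2]+X[:,1].min()/1000)
print(observe()['width'])
E
python3 t.py
```

```text
Traceback (most recent call last):
  File "t.py", line 8, in <module>
    w=world('scene',u,v,f); c=p[v,u]
  File "h.py", line 9, in world
    c=imaging.camera_params(n); D=np.load(f'pics/{f}.npz')
ValueError: time passes only in moves, steps and waits
```

```bash
sed -i "s/^def snap/import functools\ncp=functools.cache(imaging.camera_params); ld=functools.cache(lambda f:dict(np.load(f'pics\/{f}.npz')))\ndef snap/; s/c=imaging.camera_params(n); D=np.load(f'pics\/{f}.npz')/c=cp(n); D=ld(f)/" h.py; python3 t.py
```

```text
s4 296 [-37.  -39.2] [31.4 52.7] 51.5 43.391094144270774 0.21521068315434022
s5 373 [-36.7 -38. ] [38.  51.9] 56.4 43.951404067055115 0.269951657370772
s6 373 [-36.6 -37.7] [35.7 52.4] 51.9 44.1488462874388 0.2705499114893961
0.29195699707553324
```

The stamp sits steady at about 44° with no slip. Its lowest point is about 0.27 m above the worktop, so I'm handing in.

```bash
python3 -c "
from cell import arm; print(arm.sign_off())"
```

```text
the job is handed in; nothing more can be done
None
```

I turned the clamp knob about 1.3 rad open, drew the stamp out and tipped it to about 44° by easing its base against the fixed gear housing; I handed it in held still, with its lowest point about 0.27 m above the worktop.

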